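# Plunger check on washed glue syringes

## Robot

A 6-joint arm with a two-finger parallel gripper is mounted at the origin on the work surface. World frame = base frame: x ahead of the robot, y to its left, z up, the work surface at z = 0. Lengths are in m, angles in degrees, forces in N, time in s.
With the tool pointing down it reaches from about 0.35 to 1 m from the base axis. Payload 7.1 kg.
Tool frame: the origin (TCP) lies on the centre line of the jaws, within the pads' length; the fingertips stand 8 mm ahead of it and the grasp point (between the pads) lies 11 mm behind it; x points along the fingers, z is the direction in which the jaws open and shut, and the axes are right-handed (so a half turn about x gives the same grasp; the last joint's range is limited). The gripper opens to 85 mm and grips with 20 to 120 N. Pads are 22 mm wide; open, the fingers measure 114 mm over their backs; the gripper's body (76 mm by 85 mm) begins 54 mm behind the grasp point. The pads swing forward as they close: fully open they stand 13 mm farther back than shut.
Start: joints at [70.646, 24.242, 93.386, -0, 62.372, -1.089], TCP at [0.196, 0.594, 0.239] pointing down, gripper open.
Joint ranges: [-172.04, 172.04], [-51.8, 120.97], [4.93, 147.93], [-75.15, 255.16], [6.16, 154.13], [-145.62, 145.62]. Speed limits (degrees/s): [136.94, 136.94, 172.46, 180, 180, 180].

## Interface

Orientations are given as [roll, pitch, yaw] about the fixed x, y, z axes, in that order (R = Rz(yaw) Ry(pitch) Rx(roll)).
In Python, from rig import * gives the robot as it stands.
- The arm moves only by the shell command python3 -m creep 'ROWS' [OPENING] [FORCE]. ROWS is JSON, a list of rows, each an object with "slide": the shift along the tool's x, y, z scaled (see below), a list of three; "rot": the turn, a rotation vector about the tool's x, y, z scaled (see below), a list of three. In form: [{"slide": [tx, ty, tz], "rot": [rx, ry, rz]}, ...]. A call has 1 to 20 rows; each row is the pose to reach, as a shift and turn from the pose commanded when the call began, along the tool's axes at that moment; what a row does not reach only later rows make up. The controller multiplies each number of a shift by 750 mm and each number of a turn by 45 degrees. A row lasts 1/10 s, in which the tool goes at most 50 mm and 8.59 degrees, less where a joint would pass 70% of its speed; a pose out of reach is approached as far as the arm can. A call with a number of a shift or a turn outside -1 to 1 is refused whole. A call with a gripper value outside its range is refused whole. OPENING is the finger opening in mm, from 0 to 85.4, set as the call begins (- or left out, the last holds). The fingers move at their own pace and stop on an object; FORCE is the grip in N (left out, the last holds). Time passes only in rows, so rows that repeat a pose let the fingers close. It gives the time, the measured TCP pose, the force and the opening at its end, in the units of the state.
- get_state(): the state, without advancing time (a new reading comes with each control period).
- capture(name): name is "side" or "top" or "wrist"; returns the picture (400x640x3 uint8, red, green, blue); there is no depth.
- camera_model(name): a dict with "K" (3x3 intrinsics, pixels), "k1" (the pictures are not rectified: a ray, as slopes to the right and down, at radius r is drawn at 1 + k1 r^2 times it, then the intrinsics apply), "R" (3x3) and "t" (3): a world point X has camera coordinates R X + t. Camera axes: x right, y down, z forward; pixel columns grow to the right and rows downward; lengths in m; the calibration is good to about 2 mm. A picture is of the moment at which its call begins: read the wrist's pose just before it. camera_model takes no time and is no camera call; for the wrist camera it gives the pose at the moment of the call.
- job_done(): hands the job in, once; it reports no verdict.
The state is a dict: "time_s": time; "q": joint angles; "qvel": joint speeds; "joint_torque": joint torques, N m; "tool_pos": TCP position; "tool_rot": TCP orientation; "ft_force": force on the tool from outside, world axes, zero at the start; "ft_torque": the same for the moment, N m; "gripper_width": opening from 0.0 (shut) to 1.0 (fully open).
Only numpy, scipy, OpenCV 4.12 (cv2) and the standard library are available. Lean on these libraries where they do the work, as an engineer would, in place of code of your own. Each camera call takes 0.05 s, during which the arm holds its last target.

## Task

The washed glue syringes are draining in the sloping rack. Press every plunger down along its barrel as far as it will go, without forcing one that jams: leave each syringe whose plunger runs fully home seated in the rack with the plunger home, and lay any syringe whose plunger stops short down flat in the empty grey reject tray. Do not throw or drop the syringes, and leave the other things on the bench where they are.

Things in the scene. Friction and masses are not known exactly. Their poses are not given: they have to be found in the camera images.
- rack: Fixed plywood draining rack, base 190 (x) x 310 (y) mm; origin under its centre, z up, x away from the robot (within 12 degrees), y left. Holds four syringes at rack y = -120, -40, 40, 120 mm, plungers up, leaning 33 degrees from vertical, plunger end towards the robot (rack -x). Barrel shoulders stand square on toe rails at rack x = 50, z = 42 mm, nozzles in the slot between
- rails (a point): Rack, middle of the lower edge of the upper cross rail. The barrels lie in notches 38 mm wide, 10 mm deep, of two cross rails, 6 to 20 and 76 to 90 mm above the shoulder; between the rails a barrel is free all round. To take a syringe out, draw it along its axis until the 20 mm nozzle has left the slot, then lift it off the rails
- tray: Fixed grey plastic reject tray, open on top, outside 280 (x) x 190 (y) x 55 mm high, walls and floor 5 mm; origin under its centre, z up, x away from the robot (within 12 degrees); empty at the start
- syringe_1: Washed glue syringe, white opaque plastic, about 0.14 kg; origin at the nozzle tip, z along its axis towards the plunger, y along the finger flange. Nozzle 0 to 20 mm, barrel 36 mm in diameter from z = 20 to 115 mm, finger flange 40 x 52 x 4 mm (longer across, along y) at the barrel's top end
- plunger_1 (a joint): Plunger of syringe_1: 0 = drawn fully out, 0.060 = fully home (its end stop); starts between 0 and 0.02. Slides along the barrel with 3 to 6 N of drag and stays where it is left; a clean one goes fully home. A barrel with hardened glue inside stops its plunger about 20 mm short, hard as a stop; nothing of that is visible from outside
- cap_1 (a point): Centre of the top face of the thumb plate of plunger_1 (round, 38 mm in diameter, 5 mm thick, on a 14 mm rod); on the syringe's axis, 187 mm from the nozzle tip when drawn out, 127 mm when home (12 mm above the top of the finger flange)
- syringe_2: Washed glue syringe, white opaque plastic, about 0.14 kg; origin at the nozzle tip, z along its axis towards the plunger, y along the finger flange. Nozzle 0 to 20 mm, barrel 36 mm in diameter from z = 20 to 115 mm, finger flange 40 x 52 x 4 mm (longer across, along y) at the barrel's top end
- plunger_2 (a joint): Plunger of syringe_2: 0 = drawn fully out, 0.060 = fully home (its end stop); starts between 0 and 0.02. Slides along the barrel with 3 to 6 N of drag and stays where it is left; a clean one goes fully home. A barrel with hardened glue inside stops its plunger about 20 mm short, hard as a stop; nothing of that is visible from outside
- cap_2 (a point): Centre of the top face of the thumb plate of plunger_2 (round, 38 mm in diameter, 5 mm thick, on a 14 mm rod); on the syringe's axis, 187 mm from the nozzle tip when drawn out, 127 mm when home (12 mm above the top of the finger flange)
- syringe_3: Washed glue syringe, white opaque plastic, about 0.14 kg; origin at the nozzle tip, z along its axis towards the plunger, y along the finger flange. Nozzle 0 to 20 mm, barrel 36 mm in diameter from z = 20 to 115 mm, finger flange 40 x 52 x 4 mm (longer across, along y) at the barrel's top end
- plunger_3 (a joint): Plunger of syringe_3: 0 = drawn fully out, 0.060 = fully home (its end stop); starts between 0 and 0.02. Slides along the barrel with 3 to 6 N of drag and stays where it is left; a clean one goes fully home. A barrel with hardened glue inside stops its plunger about 20 mm short, hard as a stop; nothing of that is visible from outside
- cap_3 (a point): Centre of the top face of the thumb plate of plunger_3 (round, 38 mm in diameter, 5 mm thick, on a 14 mm rod); on the syringe's axis, 187 mm from the nozzle tip when drawn out, 127 mm when home (12 mm above the top of the finger flange)
- syringe_4: Washed glue syringe, white opaque plastic, about 0.14 kg; origin at the nozzle tip, z along its axis towards the plunger, y along the finger flange. Nozzle 0 to 20 mm, barrel 36 mm in diameter from z = 20 to 115 mm, finger flange 40 x 52 x 4 mm (longer across, along y) at the barrel's top end
- plunger_4 (a joint): Plunger of syringe_4: 0 = drawn fully out, 0.060 = fully home (its end stop); starts between 0 and 0.02. Slides along the barrel with 3 to 6 N of drag and stays where it is left; a clean one goes fully home. A barrel with hardened glue inside stops its plunger about 20 mm short, hard as a stop; nothing of that is visible from outside
- cap_4 (a point): Centre of the top face of the thumb plate of plunger_4 (round, 38 mm in diameter, 5 mm thick, on a 14 mm rod); on the syringe's axis, 187 mm from the nozzle tip when drawn out, 127 mm when home (12 mm above the top of the finger flange)
- glue_bottle: Bystander: white glue bottle, 68 mm in diameter, 125 mm tall; origin under its centre
- thread_cone: Bystander: cone of thread, 76 mm in diameter, 118 mm tall; origin under its centre
- cap_jar: Bystander: glass jar, 64 mm in diameter, 75 mm tall, standing in front of the rack (robot side); origin under its centre
- foam_offcut: Bystander: cream foam block 70 x 150 x 45 mm, in front of the tray (robot side); origin under its centre
- brush: Bystander: brush 190 mm long lying across in front of the rack; origin under its middle, x along it
- screwdriver: Bystander: screwdriver 190 mm long lying across, nearest the robot; origin under its middle, x along it
There are look-alikes about, which are no part of the job. Leave any red or turquoise look-alike of the syringe_4 alone.

How it is judged:
By the outcome, as a careful person would: the job done as asked, in the order asked, and still so for the second after the job is handed in, with the robot touching nothing.
It also fails if it takes over 72 s, if anything falls off the work surface, if the arm or the gripper's body presses on something with over 40 N, if the wrist force passes 120 N, or if a joint passes its speed limit or range.

## Working session

There is one attempt and no reset: what is moved stays moved. The work goes in short steps, Python scripts to look and compute and a shell command to move; the robot and the scene stay as the last step left them, time stands still between calls to the robot, and variables do not carry over. Pictures are saved under pics/ and viewed, and the job is handed in when it is done.

```bash
ls; mkdir -p pics
python3 - <<'E'
from rig import *
import cv2
print(get_state())
for n in("side","top","wrist"):
    m=camera_model(n);print(n,m)
    cv2.imwrite(f"pics/{n}0.png",capture(n)[:,:,::-1])
E
```

```text
pics
{'time_s': 0.0, 'q': array([ 7.06466182e+01,  2.42838080e+01,  9.34317591e+01, -7.21943167e-04,
        6.23712489e+01, -1.08789323e+00]), 'qvel': array([ 0.01301937,  0.07297029,  0.08198097, -0.17650997, -0.0162712 ,
        0.00712029]), 'joint_torque': array([-1.34148780e-03, -5.57385635e+01, -2.81742668e+01, -8.53351003e-05,
        7.41020136e-03,  2.15164471e-05]), 'tool_pos': array([0.1956834 , 0.59301866, 0.23855022]), 'tool_rot': array([ 179.33389303,   89.91318161, -108.93126022]), 'ft_force': array([ 0.63080801, -0.1678744 , -0.47278958]), 'ft_torque': array([-0.00601132,  0.01364588,  0.01104795]), 'gripper_width': 0.9990208874187023}
side {'K': array([[513.81079925,   0.        , 330.43894231],
       [  0.        , 513.81079925, 195.08755999],
       [  0.        ,   0.        ,   1.        ]]), 'k1': -0.15378526245428406, 'R': array([[ 0.75918954, -0.65043546, -0.02376891],
       [-0.37452909, -0.40670121, -0.83325992],
       [ 0.53231495,  0.64150436, -0.5523703 ]]), 't': array([-0.40072556,  0.28087209,  1.3489566 ])}
top {'K': array([[362.81440716,   0.        , 317.76604496],
       [  0.        , 362.81440716, 199.91382845],
       [  0.        ,   0.        ,   1.        ]]), 'k1': -0.01743332565946914, 'R': array([[ 9.38179750e-03, -9.99955555e-01, -9.32427342e-04],
       [-9.97560488e-01, -9.29481284e-03, -6.91858266e-02],
       [ 6.91740849e-02,  1.57924009e-03, -9.97603354e-01]]), 't': array([-0.03400806,  0.52557129,  1.22185976])}
wrist {'K': array([[306.97378783,   0.        , 324.15674853],
       [  0.        , 306.97378783, 200.3327442 ],
       [  0.        ,   0.        ,   1.        ]]), 'k1': 0.016986261130551912, 'R': array([[ 3.13456429e-01,  9.49602228e-01, -8.21558589e-04],
       [ 9.07356617e-01, -2.99256071e-01,  2.95211404e-01],
       [ 2.80087551e-01, -9.32813592e-02, -9.55431605e-01]]), 't': array([-0.62399774, -0.03718737,  0.37901251])}
```

View pics/side0.png

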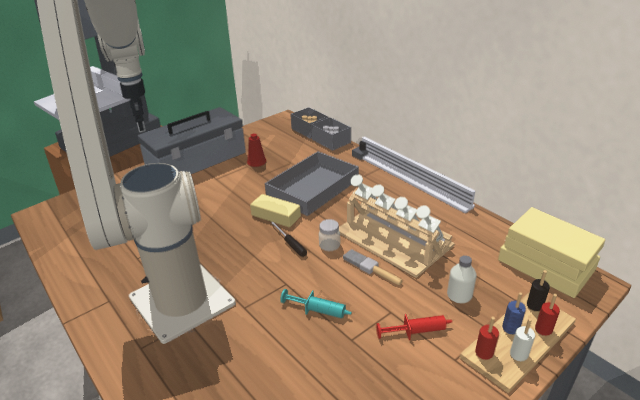

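View pics/top0.png

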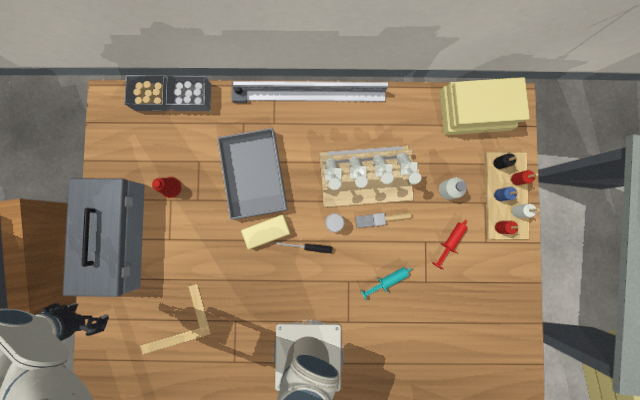

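View pics/wrist0.png

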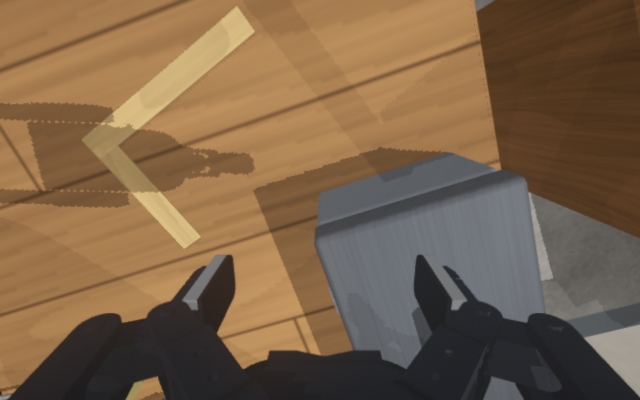

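The four white syringes stand in the rack: top view at about (335,175), (360,170), (383,168) and (408,170). The look-alikes lie on the bench: red at (450,243) and turquoise at (388,282). The tray is at top (252,173). Next I'll enlarge the rack and tray.

Run:
```python
import cv2
a=cv2.imread("pics/top0.png")[120:225,205:435];cv2.imwrite("pics/t1.png",cv2.resize(a,None,fx=3.4,fy=3.4,interpolation=cv2.INTER_CUBIC))
a=cv2.imread("pics/side0.png")[140:300,250:490];cv2.imwrite("pics/s1.png",cv2.resize(a,None,fx=3.3,fy=3.3,interpolation=cv2.INTER_CUBIC))
```

```text
(no output)
```

View pics/t1.png

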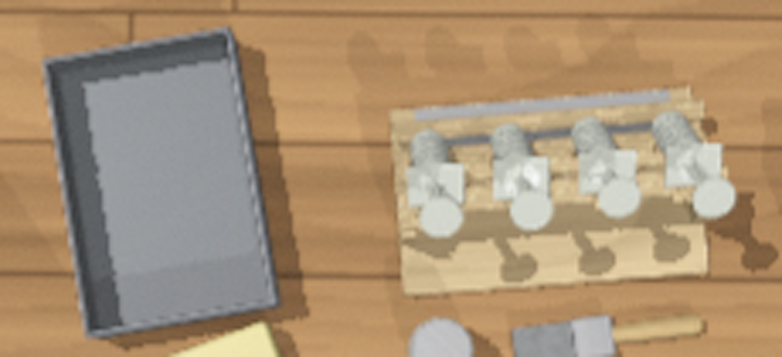

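View pics/s1.png

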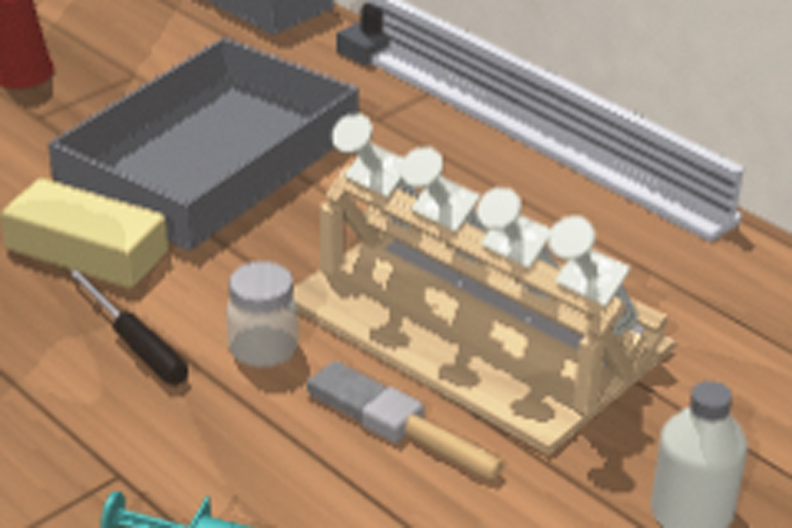

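```bash
cat > h.py <<'E'
import numpy as np
from scipy.spatial.transform import Rotation as Ro
from scipy.optimize import least_squares
def proj(m,X):
    X=np.atleast_2d(X); c=X@m["R"].T+m["t"]; s=c[:,:2]/c[:,2:]
    r2=(s**2).sum(1,keepdims=True); s=s*(1+m["k1"]*r2)
    return s@m["K"][:2,:2].T+m["K"][:2,2]
A=np.array([-np.sin(np.radians(33)),0,np.cos(np.radians(33))])
N=np.array([np.cos(np.radians(33)),0,np.sin(np.radians(33))])
YS=[.12,.04,-.04,-.12]
def W(p,X): # pose x,y,yawdeg
    return Ro.from_euler('z',p[2],degrees=True).apply(np.atleast_2d(X))+[p[0],p[1],0]
def cap(y,d): return np.array([.05,y,.042])+(.167-d)*A
E
python3 - <<'E'
from rig import *
from h import *
T=camera_model("top");S=camera_model("side")
tc=np.array([(441,216),(530,210),(619,197),(713,197)])/3.4+[205,120]
sc=np.array([(352,132),(422,166),(499,207),(571,237)])/3.3+[250,140]
def f(v):
    C=W(v[:3],[cap(y,d) for y,d in zip(YS,v[3:7])])
    b=W(v[:3],[(-.095,.155,v[7]),(-.095,-.155,v[7])])
    return np.r_[(proj(T,C)-tc).ravel(),(proj(S,C)-sc).ravel(),(proj(T,b)-[(323.5,206.8),(412.6,200.9)]).ravel()]
r=least_squares(f,[.6,-.05,0,.01,.01,.01,.01,.01]);print(r.x.round(4));print(r.fun.round(1))
print(W(r.x,[cap(y,d) for y,d in zip(YS,r.x[3:])]).round(4))
def g(v):
    p=W(v,[(.14,.095,.055),(.14,-.095,.055),(-.14,-.095,.055),(-.14,.095,.055)])
    return (proj(T,p)-(np.array([(44,61),(231,30),(279,303),(89,336)])/3.4+[205,120])).ravel()
r=least_squares(g,[.6,.2,0]);print(r.x.round(4),r.fun.round(1))
s=get_state();M=camera_model("wrist");R=Ro.from_euler('xyz',s["tool_rot"],degrees=True).as_matrix()
print("cam in tool",R.T@(-M["R"].T@M["t"]-s["tool_pos"]),(M["R"]@R).round(3)); print(R.round(3))
E
```

```text
[ 6.1100e-01 -1.9660e-01  4.5914e+00  8.5000e-03  9.7000e-03  2.0600e-02
  6.3000e-03 -3.6000e-03]
[ 0.1 -0.2  0.5 -0.5  0.1 -0.1  0.   0.1 -0.2  0.  -0.4  0.  -0.4  0.2
 -0.1  0.2  0.1 -0.1 -0.2 -0.5]
[[ 0.5652 -0.0799  0.1749]
 [ 0.5722 -0.1595  0.1739]
 [ 0.5846 -0.2388  0.1648]
 [ 0.5832 -0.3192  0.1768]]
[ 0.6102  0.1904 10.6446] [-0.3 -0.3  0.3 -1.1  0.3  0.5 -0.4  0.9]
cam in tool [-0.13395967  0.07632561 -0.00038741] [[-0.001  0.     1.   ]
 [-0.295 -0.955 -0.   ]
 [ 0.955 -0.295  0.001]]
[[-0.    -0.95   0.313]
 [-0.001  0.313  0.95 ]
 [-1.     0.    -0.001]]
```

```bash
cat >> h.py <<'E'
RACK=(.611,-.1966,4.59)
def Rtool(alpha,yaw=4.59):
    """alpha: angle of tool x from straight down, + = pointing away from robot"""
    a=np.radians(alpha); x=np.array([np.sin(a),0,-np.cos(a)]); z=np.array([0,1.,0]); y=np.cross(z,x)
    return Ro.from_euler('z',yaw,degrees=True).as_matrix()@np.c_[x,y,z]
def axpt(y,s,n=0,p=RACK): # point on the syringe, s from shoulder along axis, n out
    return W(p,np.array([.05,y,.042])+s*A+n*N)[0]
def rel(pos,R,st,fr=(1,)):
    R0=Ro.from_euler('xyz',st["tool_rot"],degrees=True).as_matrix()
    sl=R0.T@(np.array(pos)-st["tool_pos"])/.75; rv=Ro.from_matrix(R0.T@R).as_rotvec(degrees=True)/45
    for f in fr: print("slide",(sl*f).round(4).tolist(),"rot",(rv*f).round(4).tolist())
E
python3 - <<'E'
from rig import *
from h import *
st=get_state()
print(axpt(.12,.1585+.068))
rel(axpt(.12,.1585+.068),Rtool(33),st)
E
```

```text
[ 0.52827154 -0.08285555  0.23195888]
slide [0.0099, -0.7035, -0.7169] rot [-0.4933, -0.1477, -0.7238]
```

```bash
python3 -m creep '[{"slide":[-0.06,0,0],"rot":[0,0,0]},{"slide":[-0.06,-0.2,-0.2],"rot":[-0.1,-0.03,-0.15]},{"slide":[-0.06,-0.35,-0.36],"rot":[-0.25,-0.07,-0.36]},{"slide":[-0.06,-0.7035,-0.7169],"rot":[-0.4933,-0.1477,-0.7238]},{"slide":[-0.06,-0.7035,-0.7169],"rot":[-0.4933,-0.1477,-0.7238]},{"slide":[-0.06,-0.7035,-0.7169],"rot":[-0.4933,-0.1477,-0.7238]},{"slide":[-0.06,-0.7035,-0.7169],"rot":[-0.4933,-0.1477,-0.7238]},{"slide":[-0.06,-0.7035,-0.7169],"rot":[-0.4933,-0.1477,-0.7238]},{"slide":[-0.06,-0.7035,-0.7169],"rot":[-0.4933,-0.1477,-0.7238]},{"slide":[-0.06,-0.7035,-0.7169],"rot":[-0.4933,-0.1477,-0.7238]},{"slide":[-0.06,-0.7035,-0.7169],"rot":[-0.4933,-0.1477,-0.7238]},{"slide":[-0.06,-0.7035,-0.7169],"rot":[-0.4933,-0.1477,-0.7238]},{"slide":[-0.06,-0.7035,-0.7169],"rot":[-0.4933,-0.1477,-0.7238]},{"slide":[-0.06,-0.7035,-0.7169],"rot":[-0.4933,-0.1477,-0.7238]},{"slide":[-0.06,-0.7035,-0.7169],"rot":[-0.4933,-0.1477,-0.7238]},{"slide":[-0.06,-0.7035,-0.7169],"rot":[-0.4933,-0.1477,-0.7238]},{"slide":[-0.06,-0.7035,-0.7169],"rot":[-0.4933,-0.1477,-0.7238]},{"slide":[-0.06,-0.7035,-0.7169],"rot":[-0.4933,-0.1477,-0.7238]},{"slide":[-0.06,-0.7035,-0.7169],"rot":[-0.4933,-0.1477,-0.7238]},{"slide":[-0.06,-0.7035,-0.7169],"rot":[-0.4933,-0.1477,-0.7238]}]' 0 20
python3 - <<'E'
from rig import *
from h import *
import cv2
st=get_state();print(st["q"].round(1)); m=camera_model("wrist")
im=capture("wrist")[:,:,::-1].copy(); cv2.imwrite("pics/w1.png",im)
print(proj(m,[axpt(y,.167-d) for y,d in zip(YS,(.0085,.0097,.0206,.0063))]).round())
rel(axpt(.12,.1585+.068),Rtool(33),get_state())
E
```

```text
time_s: 2.15
tool_pos: [0.5281, -0.0836, 0.2838]
tool_rot: [-89.8, 57.0, 4.6]
ft_force: [0.0, 0.1, -0.1]
gripper_width: -0.002
[ -16.4    3.3  122.3   26.7   25.7 -132.1]
[[325. 168.]
 [227. 168.]
 [136. 166.]
 [ 23. 169.]]
slide [0.0583, 0.0368, -0.0007] rot [-0.0021, 0.0014, -0.0014]
```

View pics/w1.png

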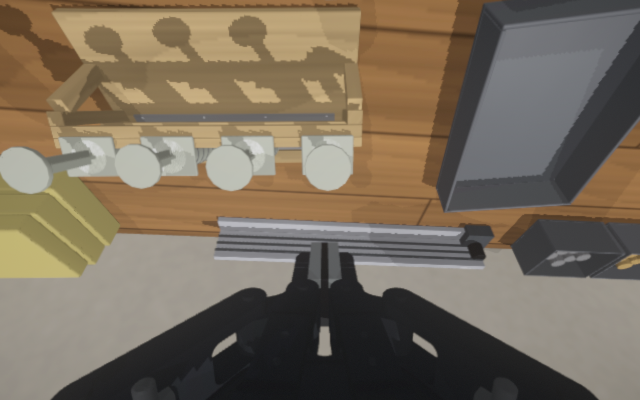

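```bash
cat >> h.py <<'E'
def Rk(q):
    e=lambda a,d:Ro.from_euler(a,d,degrees=True)
    return (e('z',q[0])*e('y',q[1]+q[2]-90)*e('x',q[3])*e('y',q[4])*e('x',q[5])).as_matrix()
E
python3 - <<'E'
from rig import *
from h import *
st=get_state();R=Ro.from_euler('xyz',st["tool_rot"],degrees=True).as_matrix()
K=Rk(st["q"]);print((K.T@R).round(3))
C=(K.T@R)
def wr(R,q1,s):
    M=(Ro.from_euler('y',-(s-90),degrees=True)*Ro.from_euler('z',-q1,degrees=True)).as_matrix()@R
    return Ro.from_matrix(M).as_euler('XYX',degrees=True).round()
for nm,al,yaw,q1,s in(("press1",33,4.6,-16.4,125.6),("press4",33,4.6,-33,127),("grab",-32,4.6,-16,125),("grab4",-32,4.6,-28,125),("tray",25,10.6,20,118)):
    for fl in(0,1):
        print(nm,fl,wr(Rtool(al,yaw)@Ro.from_euler('x',180*fl,degrees=True).as_matrix(),q1,s))
E
```

```text
[[ 1.  0. -0.]
 [-0.  1.  0.]
 [ 0. -0.  1.]]
press1 0 [  27.   26. -132.]
press1 1 [27. 26. 48.]
press4 0 [  39.   32. -157.]
press4 1 [39. 32. 23.]
grab 0 [ -11.   85. -107.]
grab 1 [-11.  85.  73.]
grab4 0 [ -17.   83. -116.]
grab4 1 [-17.  83.  64.]
tray 0 [ -7.  37. -76.]
tray 1 [ -7.  37. 104.]
```

```bash
for i in 1 2 3 4; do python3 -m creep '[{"slide":[0,0,0],"rot":[1,0,0]},{"slide":[0,0,0],"rot":[1,0,0]},{"slide":[0,0,0],"rot":[1,0,0]},{"slide":[0,0,0],"rot":[1,0,0]},{"slide":[0,0,0],"rot":[1,0,0]},{"slide":[0,0,0],"rot":[1,0,0]}]' | tail -5 ; done
python3 - <<'E'
from rig import *
from h import *
s=open('h.py').read().replace("z=np.array([0,1.,0])","z=np.array([0,-1.,0])");open('h.py','w').write(s)
E
python3 - <<'E'
from rig import *
from h import *
import cv2
st=get_state();print(st["q"].round(1),st["time_s"]); m=camera_model("wrist")
cv2.imwrite("pics/w2.png",capture("wrist")[:,:,::-1])
print(proj(m,[axpt(y,.167-d) for y,d in zip(YS,(.0085,.0097,.0206,.0063))]).round())
rel(axpt(.12,.1585+.068),Rtool(33),st);rel(axpt(.12,.1585+.018),Rtool(33),st)
E
```

```text
time_s: 2.8
tool_pos: [0.5275, -0.0805, 0.2841]
tool_rot: [-44.6, 57.0, 4.9]
ft_force: [0.3, 0.0, -0.1]
gripper_width: 0.002
time_s: 3.4
tool_pos: [0.5275, -0.0805, 0.2841]
tool_rot: [0.4, 57.0, 4.9]
ft_force: [-0.2, 0.1, 0.4]
gripper_width: -0.002
time_s: 4.0
tool_pos: [0.5275, -0.0805, 0.2841]
tool_rot: [45.4, 57.0, 4.9]
ft_force: [-0.0, 0.2, 0.0]
gripper_width: -0.002
time_s: 4.6
tool_pos: [0.5275, -0.0805, 0.2841]
tool_rot: [90.4, 57.0, 4.9]
ft_force: [0.2, 0.6, -0.3]
gripper_width: -0.0
[-16.1   3.1 122.4  26.7  25.7  48.2] 4.6
[[328. 229.]
 [420. 228.]
 [506. 224.]
 [612. 230.]]
slide [0.0587, -0.0372, 0.0035] rot [-0.004, -0.0034, 0.0003]
slide [0.1254, -0.0372, 0.0037] rot [-0.004, -0.0034, 0.0003]
```

View pics/w2.png

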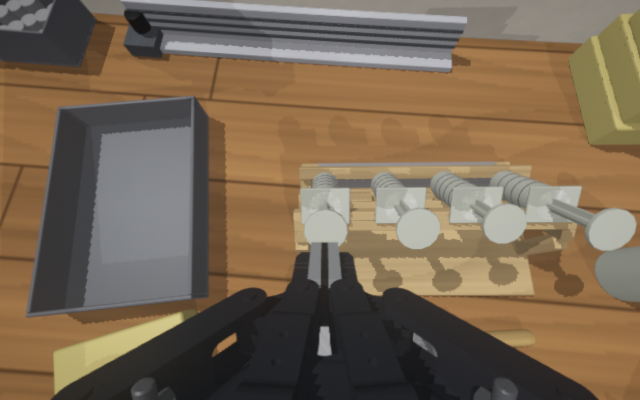

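The wrist view shows the four caps at (326,229), (418,228), (504,223) and (610,230). These lie within 2 px of the fit, so the rack pose is confirmed. I'll approach the leftmost syringe.

```bash
python3 -m creep '[{"slide":[0.03,-0.0372,0.002],"rot":[-0.004,-0.0034,0]},{"slide":[0.08,-0.0372,0.002],"rot":[-0.004,-0.0034,0]},{"slide":[0.11,-0.0372,0.002],"rot":[-0.004,-0.0034,0]},{"slide":[0.122,-0.0372,0.002],"rot":[-0.004,-0.0034,0]},{"slide":[0.122,-0.0372,0.002],"rot":[-0.004,-0.0034,0]}]' | tail -5
python3 - <<'E'
from rig import *
from h import *
st=get_state();print(st["ft_force"])
rel(axpt(.12,.167-.03),Rtool(33),st)
tip=st["tool_pos"]
a=W((0,0,4.59),A)[0];print((tip-axpt(.12,0))@a)
E
```

```text
time_s: 5.15
tool_pos: [0.5542, -0.08, 0.1909]
tool_rot: [89.8, 57.1, 4.6]
ft_force: [-0.5, 0.4, 0.5]
gripper_width: 0.0
[-0.46814818  0.40207378  0.53596814]
slide [0.0545, 0.0007, 0.001] rot [0.0059, -0.0006, 0.0029]
0.1778483087731742
```

```bash
python3 -m creep '[{"slide":[0.006,0,0],"rot":[0,0,0]},{"slide":[0.012,0,0],"rot":[0,0,0]},{"slide":[0.017,0,0],"rot":[0,0,0]},{"slide":[0.021,0,0],"rot":[0,0,0]},{"slide":[0.025,0,0],"rot":[0,0,0]},{"slide":[0.029,0,0],"rot":[0,0,0]},{"slide":[0.033,0,0],"rot":[0,0,0]},{"slide":[0.037,0,0],"rot":[0,0,0]},{"slide":[0.04,0,0],"rot":[0,0,0]}]' | tail -5
cat > s.py <<'E'
from rig import *
from h import *
import sys
y=float(sys.argv[1]);st=get_state();R=Ro.from_euler('xyz',[0,0,4.59],degrees=True)
v=R.inv().apply(st["tool_pos"]-axpt(y,0));a=R.apply(A)
print("t %.2f s=%.1f n=%.1f y=%.1f  d(tip8)=%.1f  Faxial=%.1f F=%s"%(st["time_s"],v@A*1e3,v@N*1e3,v[1]*1e3,(.167-(v@A-.008))*1e3,st["ft_force"]@a,R.inv().apply(st["ft_force"]).round(1)))
E
python3 s.py .12
```

```text
time_s: 6.05
tool_pos: [0.5716, -0.0805, 0.1673]
tool_rot: [89.7, 56.9, 4.4]
ft_force: [-1.3, 1.0, 5.9]
gripper_width: 0.0
t 6.05 s=148.6 n=1.2 y=-1.1  d(tip8)=26.4  Faxial=5.6 F=[-1.2  1.1  5.9]
```

```bash
python3 -m creep '[{"slide":[0.003,0,0],"rot":[0,0,0]},{"slide":[0.006,0,0],"rot":[0,0,0]},{"slide":[0.009,0,0],"rot":[0,0,0]},{"slide":[0.011,0,0],"rot":[0,0,0]}]' | tail -2;python3 s.py .12
for i in 1 2 3; do python3 -m creep '[{"slide":[0.0015,0,0],"rot":[0,0,0]},{"slide":[0.003,0,0],"rot":[0,0,0]}]' >/dev/null; python3 s.py .12; done
```

```text
ft_force: [-1.3, 1.5, 5.9]
gripper_width: -0.003
t 6.45 s=140.4 n=1.2 y=-1.0  d(tip8)=34.6  Faxial=5.6 F=[-1.1  1.6  5.9]
t 6.65 s=138.2 n=1.2 y=-1.0  d(tip8)=36.8  Faxial=4.5 F=[-0.8  2.   4.8]
t 6.85 s=136.0 n=1.2 y=-1.0  d(tip8)=39.0  Faxial=4.8 F=[-1.1  1.7  5.1]
t 7.05 s=133.7 n=1.1 y=-1.0  d(tip8)=41.3  Faxial=4.9 F=[-1.5  1.4  4.9]
```

```bash
python3 -m creep '[{"slide":[0.0015,0,0],"rot":[0,0,0]},{"slide":[0.003,0,0],"rot":[0,0,0]}]' >/dev/null; python3 s.py .12
```

```text
t 7.25 s=131.5 n=1.2 y=-1.0  d(tip8)=43.5  Faxial=3.4 F=[-0.3  2.4  3.9]
```

```bash
python3 -m creep '[{"slide":[0.0015,0,0],"rot":[0,0,0]},{"slide":[0.003,0,0],"rot":[0,0,0]}]' >/dev/null; python3 s.py .12
```

```text
t 7.45 s=129.3 n=1.2 y=-1.0  d(tip8)=45.7  Faxial=5.6 F=[-1.3  2.2  5.8]
```

```bash
python3 -m creep '[{"slide":[0.002,0,0],"rot":[0,0,0]},{"slide":[0.0045,0,0],"rot":[0,0,0]}]' >/dev/null; python3 s.py .12
```

```text
t 7.65 s=125.9 n=1.2 y=-1.0  d(tip8)=49.1  Faxial=5.6 F=[-1.8  1.3  5.6]
```

Past 45 mm with only drag force, so this one is clean. I'll run it home.

```bash
python3 -m creep '[{"slide":[0.003,0,0],"rot":[0,0,0]},{"slide":[0.006,0,0],"rot":[0,0,0]},{"slide":[0.008,0,0],"rot":[0,0,0]}]' >/dev/null; python3 s.py .12
```

```text
t 7.95 s=119.8 n=1.2 y=-1.0  d(tip8)=55.2  Faxial=5.2 F=[-1.9  2.1  5. ]
```

```bash
python3 -m creep '[{"slide":[0.0015,0,0],"rot":[0,0,0]},{"slide":[0.003,0,0],"rot":[0,0,0]}]' >/dev/null; python3 s.py .12
```

```text
t 8.15 s=117.6 n=1.2 y=-0.9  d(tip8)=57.4  Faxial=5.1 F=[-1.1  2.2  5.4]
```

```bash
python3 -m creep '[{"slide":[0.0015,0,0],"rot":[0,0,0]},{"slide":[0.003,0,0],"rot":[0,0,0]}]' >/dev/null; python3 s.py .12
```

```text
t 8.35 s=115.3 n=1.2 y=-1.0  d(tip8)=59.7  Faxial=4.5 F=[-1.2  2.6  4.6]
```

```bash
python3 -m creep '[{"slide":[0.0007,0,0],"rot":[0,0,0]},{"slide":[0.0014,0,0],"rot":[0,0,0]}]' >/dev/null; python3 s.py .12
```

```text
t 8.55 s=114.5 n=1.2 y=-1.0  d(tip8)=60.5  Faxial=16.3 F=[-7.9  1.2 14.3]
```

```bash
python3 -m creep '[{"slide":[0.0007,0,0],"rot":[0,0,0]},{"slide":[0.0014,0,0],"rot":[0,0,0]}]' >/dev/null; python3 s.py .12
```

```text
t 8.75 s=114.3 n=1.2 y=-1.2  d(tip8)=60.7  Faxial=32.7 F=[-18.4   0.7  27. ]
```

```bash
python3 -m creep '[{"slide":[0.0007,0,0],"rot":[0,0,0]},{"slide":[0.0014,0,0],"rot":[0,0,0]}]' >/dev/null; python3 s.py .12
```

```text
t 8.95 s=114.1 n=1.3 y=-1.4  d(tip8)=60.9  Faxial=47.9 F=[-26.4   1.7  40. ]
```

The stop registers at d=60.3, which also calibrates the tip. I sent one step more than needed there (48 N). From here I go one step at a time near the stops. Retracting and moving to the next one.

Run:
```python
from rig import *
from h import *
st=get_state()
for y,d in((.04,.0097),(-.04,.0206),(-.12,.0063)): rel(axpt(y,.167-d+.008+.012),Rtool(33),st)
```

```text
slide [-0.084, -0.0018, 0.1051] rot [0.0032, 0.0033, -0.0035]
slide [-0.0691, -0.0021, 0.2117] rot [0.0032, 0.0033, -0.0035]
slide [-0.0879, -0.0023, 0.3184] rot [0.0032, 0.0033, -0.0035]
```

```bash
python3 -m creep '[{"slide":[-0.04,0,0],"rot":[0,0,0]},{"slide":[-0.095,0,0],"rot":[0,0,0]},{"slide":[-0.095,-0.002,0.05],"rot":[0.003,0.003,-0.003]},{"slide":[-0.09,-0.002,0.1051],"rot":[0.003,0.003,-0.003]},{"slide":[-0.084,-0.002,0.1051],"rot":[0.003,0.003,-0.003]},{"slide":[-0.084,-0.002,0.1051],"rot":[0.003,0.003,-0.003]}]' | tail -5;python3 s.py .04
```

```text
time_s: 9.55
tool_pos: [0.5617, -0.1612, 0.188]
tool_rot: [90.1, 57.2, 4.6]
ft_force: [0.6, -0.1, -0.0]
gripper_width: -0.001
t 9.55 s=174.9 n=-1.3 y=-0.7  d(tip8)=0.1  Faxial=-0.3 F=[ 0.6 -0.1 -0. ]
```

```bash
python3 -m creep '[{"slide":[0.006,0,0],"rot":[0,0,0]},{"slide":[0.012,0,0],"rot":[0,0,0]},{"slide":[0.017,0,0],"rot":[0,0,0]},{"slide":[0.022,0,0],"rot":[0,0,0]},{"slide":[0.027,0,0],"rot":[0,0,0]},{"slide":[0.032,0,0],"rot":[0,0,0]},{"slide":[0.037,0,0],"rot":[0,0,0]},{"slide":[0.042,0,0],"rot":[0,0,0]},{"slide":[0.045,0,0],"rot":[0,0,0]}]' >/dev/null;python3 s.py .04
```

```text
t 10.45 s=141.3 n=-0.7 y=0.2  d(tip8)=33.7  Faxial=3.8 F=[-2.3  0.6  3.1]
```

```bash
python3 -m creep '[{"slide":[0.0015,0,0],"rot":[0,0,0]},{"slide":[0.003,0,0],"rot":[0,0,0]}]' >/dev/null; python3 s.py .04
```

```text
t 10.65 s=139.3 n=-0.6 y=0.2  d(tip8)=35.7  Faxial=4.0 F=[-2.7  0.8  3. ]
```

```bash
python3 -m creep '[{"slide":[0.001,0,0],"rot":[0,0,0]},{"slide":[0.002,0,0],"rot":[0,0,0]}]' >/dev/null; python3 s.py .04
```

```text
t 10.85 s=137.9 n=-0.6 y=0.2  d(tip8)=37.1  Faxial=4.1 F=[-3.   0.2  2.9]
```

```bash
python3 -m creep '[{"slide":[0.001,0,0],"rot":[0,0,0]},{"slide":[0.002,0,0],"rot":[0,0,0]}]' >/dev/null; python3 s.py .04
```

```text
t 11.05 s=136.5 n=-0.6 y=0.2  d(tip8)=38.5  Faxial=3.6 F=[-2.3  1.   2.9]
```

```bash
python3 -m creep '[{"slide":[0.001,0,0],"rot":[0,0,0]},{"slide":[0.002,0,0],"rot":[0,0,0]}]' >/dev/null; python3 s.py .04
```

```text
t 11.25 s=134.9 n=-0.6 y=0.2  d(tip8)=40.1  Faxial=3.2 F=[-2.2  0.8  2.3]
```

```bash
python3 -m creep '[{"slide":[0.001,0,0],"rot":[0,0,0]},{"slide":[0.002,0,0],"rot":[0,0,0]}]' >/dev/null; python3 s.py .04
```

```text
t 11.45 s=133.6 n=-0.6 y=0.2  d(tip8)=41.4  Faxial=14.1 F=[-9.1  1.9 10.9]
```

Force jumped from 3 to 14 N at d≈41 mm, so syringe y=+40 is jammed. Leave it and press the remaining two first.

Run:
```python
from rig import *
from h import *
st=get_state()
for y,d in((-.04,.0206),(-.12,.0063)): rel(axpt(y,.167-d+.008+.010),Rtool(33),st)
```

```text
slide [-0.0411, 0.0007, 0.107] rot [0.0003, -0.0009, 0.0022]
slide [-0.0603, 0.0006, 0.2136] rot [0.0003, -0.0009, 0.0022]
```

```bash
python3 -m creep '[{"slide":[-0.05,0,0],"rot":[0,0,0]},{"slide":[-0.06,0,0.03],"rot":[0,0,0]},{"slide":[-0.055,0.0007,0.08],"rot":[0,0,0.002]},{"slide":[-0.045,0.0007,0.107],"rot":[0,0,0.002]},{"slide":[-0.041,0.0007,0.107],"rot":[0,0,0.002]},{"slide":[-0.041,0.0007,0.107],"rot":[0,0,0.002]}]' >/dev/null;python3 s.py -.04
```

```text
t 12.05 s=163.6 n=-0.6 y=0.1  d(tip8)=11.4  Faxial=-0.2 F=[ 0.1  1.7 -0.2]
```

```bash
python3 -m creep '[{"slide":[0.006,0,0],"rot":[0,0,0]},{"slide":[0.012,0,0],"rot":[0,0,0]},{"slide":[0.017,0,0],"rot":[0,0,0]},{"slide":[0.022,0,0],"rot":[0,0,0]},{"slide":[0.027,0,0],"rot":[0,0,0]},{"slide":[0.031,0,0],"rot":[0,0,0]}]' >/dev/null;python3 s.py -.04
```

```text
t 12.65 s=140.6 n=0.0 y=0.1  d(tip8)=34.4  Faxial=6.8 F=[-4.6  0.8  5.1]
```

```bash
python3 -m creep '[{"slide":[0.001,0,0],"rot":[0,0,0]},{"slide":[0.0025,0,0],"rot":[0,0,0]}]' >/dev/null; python3 s.py -.04
```

```text
t 12.85 s=138.9 n=0.0 y=-0.0  d(tip8)=36.1  Faxial=5.2 F=[-3.7  0.1  3.9]
```

```bash
python3 -m creep '[{"slide":[0.001,0,0],"rot":[0,0,0]},{"slide":[0.0025,0,0],"rot":[0,0,0]}]' >/dev/null; python3 s.py -.04
```

```text
t 13.05 s=137.2 n=0.0 y=-0.1  d(tip8)=37.8  Faxial=5.9 F=[-3.9  0.2  4.5]
```

```bash
python3 -m creep '[{"slide":[0.001,0,0],"rot":[0,0,0]},{"slide":[0.002,0,0],"rot":[0,0,0]}]' >/dev/null; python3 s.py -.04
```

```text
t 13.25 s=135.6 n=0.0 y=-0.1  d(tip8)=39.4  Faxial=6.1 F=[-4.   0.9  4.7]
```

```bash
python3 -m creep '[{"slide":[0.001,0,0],"rot":[0,0,0]},{"slide":[0.002,0,0],"rot":[0,0,0]}]' >/dev/null; python3 s.py -.04
```

```text
t 13.45 s=134.1 n=-0.0 y=-0.1  d(tip8)=40.9  Faxial=6.5 F=[-3.8  0.3  5.3]
```

```bash
python3 -m creep '[{"slide":[0.001,0,0],"rot":[0,0,0]},{"slide":[0.002,0,0],"rot":[0,0,0]}]' >/dev/null; python3 s.py -.04
```

```text
t 13.65 s=132.6 n=-0.0 y=-0.0  d(tip8)=42.4  Faxial=5.2 F=[-2.8  0.4  4.4]
```

```bash
python3 -m creep '[{"slide":[0.001,0,0],"rot":[0,0,0]},{"slide":[0.0025,0,0],"rot":[0,0,0]}]' >/dev/null; python3 s.py -.04
```

```text
t 13.85 s=130.7 n=-0.0 y=-0.1  d(tip8)=44.3  Faxial=5.6 F=[-3.1  0.8  4.7]
```

```bash
python3 -m creep '[{"slide":[0.0015,0,0],"rot":[0,0,0]},{"slide":[0.0035,0,0],"rot":[0,0,0]}]' >/dev/null; python3 s.py -.04
```

```text
t 14.05 s=128.1 n=0.0 y=-0.1  d(tip8)=46.9  Faxial=4.8 F=[-3.8  1.1  3.2]
```

Clean so far. On to home.

```bash
python3 -m creep '[{"slide":[0.003,0,0],"rot":[0,0,0]},{"slide":[0.006,0,0],"rot":[0,0,0]},{"slide":[0.009,0,0],"rot":[0,0,0]},{"slide":[0.0125,0,0],"rot":[0,0,0]},{"slide":[0.0145,0,0],"rot":[0,0,0]}]' >/dev/null; python3 s.py -.04
```

```text
t 14.55 s=117.0 n=-0.1 y=0.0  d(tip8)=58.0  Faxial=5.7 F=[-3.9  0.9  4.3]
```

```bash
python3 -m creep '[{"slide":[0.001,0,0],"rot":[0,0,0]},{"slide":[0.002,0,0],"rot":[0,0,0]}]' >/dev/null; python3 s.py -.04
```

```text
t 14.75 s=115.7 n=-0.0 y=-0.0  d(tip8)=59.3  Faxial=5.6 F=[-3.2  2.1  4.6]
```

```bash
python3 -m creep '[{"slide":[0.001,0,0],"rot":[0,0,0]},{"slide":[0.0016,0,0],"rot":[0,0,0]}]' >/dev/null; python3 s.py -.04
```

```text
t 14.95 s=114.5 n=0.0 y=-0.0  d(tip8)=60.5  Faxial=5.3 F=[-3.5  0.7  4.1]
```

```bash
python3 -m creep '[{"slide":[0.0007,0,0],"rot":[0,0,0]},{"slide":[0.0012,0,0],"rot":[0,0,0]}]' >/dev/null; python3 s.py -.04
```

```text
t 15.15 s=114.0 n=0.1 y=-0.0  d(tip8)=61.0  Faxial=15.5 F=[-9.2  1.3 12.5]
```

```bash
python3 -m creep '[{"slide":[0.0004,0,0],"rot":[0,0,0]}]' >/dev/null; python3 s.py -.04
python3 - <<'E'
from rig import *
from h import *
st=get_state()
rel(axpt(-.12,.167-.0063+.008+.010),Rtool(33),st)
E
```

```text
t 15.25 s=113.9 n=0.2 y=-0.1  d(tip8)=61.1  Faxial=20.0 F=[-11.9   2.6  16. ]
slide [-0.0864, -0.0002, 0.1066] rot [0.0004, -0.0007, -0.0003]
```

```bash
python3 -m creep '[{"slide":[-0.05,0,0],"rot":[0,0,0]},{"slide":[-0.1,0,0],"rot":[0,0,0]},{"slide":[-0.1,0,0.05],"rot":[0,0,0]},{"slide":[-0.095,0,0.1066],"rot":[0,0,0]},{"slide":[-0.0864,0,0.1066],"rot":[0,0,0]},{"slide":[-0.0864,0,0.1066],"rot":[0,0,0]}]' >/dev/null;python3 s.py -.12
```

```text
t 15.85 s=177.3 n=-0.7 y=-0.5  d(tip8)=-2.3  Faxial=0.4 F=[-0.8  0.1 -0. ]
```

```bash
python3 -m creep '[{"slide":[0.006,0,0],"rot":[0,0,0]},{"slide":[0.012,0,0],"rot":[0,0,0]},{"slide":[0.017,0,0],"rot":[0,0,0]},{"slide":[0.022,0,0],"rot":[0,0,0]},{"slide":[0.027,0,0],"rot":[0,0,0]},{"slide":[0.032,0,0],"rot":[0,0,0]},{"slide":[0.037,0,0],"rot":[0,0,0]},{"slide":[0.042,0,0],"rot":[0,0,0]},{"slide":[0.046,0,0],"rot":[0,0,0]},{"slide":[0.049,0,0],"rot":[0,0,0]}]' >/dev/null;python3 s.py -.12
```

```text
t 16.85 s=141.0 n=-0.1 y=0.0  d(tip8)=34.0  Faxial=2.7 F=[-2.5  0.9  1.6]
```

```bash
python3 -m creep '[{"slide":[0.0015,0,0],"rot":[0,0,0]},{"slide":[0.003,0,0],"rot":[0,0,0]}]' >/dev/null; python3 s.py -.12
```

```text
t 17.05 s=139.0 n=0.0 y=-0.0  d(tip8)=36.0  Faxial=1.8 F=[-1.8  0.3  1. ]
```

```bash
python3 -m creep '[{"slide":[0.001,0,0],"rot":[0,0,0]},{"slide":[0.0025,0,0],"rot":[0,0,0]}]' >/dev/null; python3 s.py -.12
```

```text
t 17.25 s=137.3 n=0.0 y=-0.0  d(tip8)=37.7  Faxial=3.1 F=[-2.4 -0.6  2.2]
```

```bash
python3 -m creep '[{"slide":[0.001,0,0],"rot":[0,0,0]},{"slide":[0.002,0,0],"rot":[0,0,0]}]' >/dev/null; python3 s.py -.12
```

```text
t 17.45 s=135.7 n=0.0 y=-0.0  d(tip8)=39.3  Faxial=2.2 F=[-1.8  1.4  1.4]
```

```bash
python3 -m creep '[{"slide":[0.001,0,0],"rot":[0,0,0]},{"slide":[0.002,0,0],"rot":[0,0,0]}]' >/dev/null; python3 s.py -.12
```

```text
t 17.65 s=134.2 n=0.0 y=-0.0  d(tip8)=40.8  Faxial=3.2 F=[-2.   0.2  2.4]
```

```bash
python3 -m creep '[{"slide":[0.001,0,0],"rot":[0,0,0]},{"slide":[0.0018,0,0],"rot":[0,0,0]}]' >/dev/null; python3 s.py -.12
```

```text
t 17.85 s=132.8 n=-0.0 y=-0.0  d(tip8)=42.2  Faxial=3.0 F=[-2.   0.6  2.3]
```

```bash
python3 -m creep '[{"slide":[0.001,0,0],"rot":[0,0,0]},{"slide":[0.002,0,0],"rot":[0,0,0]}]' >/dev/null; python3 s.py -.12
```

```text
t 18.05 s=131.3 n=0.0 y=-0.0  d(tip8)=43.7  Faxial=2.2 F=[-1.9  0.3  1.4]
```

```bash
python3 -m creep '[{"slide":[0.001,0,0],"rot":[0,0,0]},{"slide":[0.0025,0,0],"rot":[0,0,0]},{"slide":[0.004,0,0],"rot":[0,0,0]}]' >/dev/null; python3 s.py -.12
```

```text
t 18.35 s=128.3 n=-0.0 y=-0.0  d(tip8)=46.7  Faxial=3.1 F=[-2.   0.1  2.3]
```

Clean as well. On to home.

```bash
python3 -m creep '[{"slide":[0.003,0,0],"rot":[0,0,0]},{"slide":[0.006,0,0],"rot":[0,0,0]},{"slide":[0.009,0,0],"rot":[0,0,0]},{"slide":[0.0125,0,0],"rot":[0,0,0]},{"slide":[0.0155,0,0],"rot":[0,0,0]}]' >/dev/null; python3 s.py -.12
```

```text
t 18.85 s=116.5 n=-0.0 y=0.1  d(tip8)=58.5  Faxial=3.4 F=[-2.8  0.4  2.2]
```

```bash
python3 -m creep '[{"slide":[0.001,0,0],"rot":[0,0,0]},{"slide":[0.0025,0,0],"rot":[0,0,0]}]' >/dev/null; python3 s.py -.12
```

```text
t 19.05 s=114.7 n=-0.1 y=0.1  d(tip8)=60.3  Faxial=3.2 F=[-2.8  0.8  1.9]
```

```bash
python3 -m creep '[{"slide":[0.0007,0,0],"rot":[0,0,0]},{"slide":[0.0013,0,0],"rot":[0,0,0]}]' >/dev/null; python3 s.py -.12
```

```text
t 19.25 s=113.9 n=-0.1 y=0.1  d(tip8)=61.1  Faxial=5.6 F=[-4.3  1.2  3.9]
```

```bash
python3 -m creep '[{"slide":[0.0006,0,0],"rot":[0,0,0]},{"slide":[0.001,0,0],"rot":[0,0,0]}]' >/dev/null; python3 s.py -.12
```

```text
t 19.45 s=113.8 n=0.1 y=0.0  d(tip8)=61.2  Faxial=14.2 F=[-9.9  1.2 10.5]
```

```bash
python3 -m creep '[{"slide":[-0.05,0,0],"rot":[0,0,0]},{"slide":[-0.1,0,0],"rot":[0,0,0]},{"slide":[-0.15,0,0],"rot":[0,0,0]},{"slide":[-0.2,0,0],"rot":[0,0,0]}]' 56 |tail -5
python3 - <<'E'
from rig import *
from h import *
import cv2
st=get_state()
rel(axpt(.04,.045)+np.array([.06,0,.17]),Rtool(0),st)
im=capture("side")
S=camera_model("side");print(proj(S,[axpt(y,.167-d) for y,d in zip(YS,(.06,.0405,.06,.06))]).round(1))
cv2.imwrite("pics/s2.png",cv2.resize(im[140:300,250:490,::-1],None,fx=3.3,fy=3.3,interpolation=cv2.INTER_CUBIC))
E
```

```text
time_s: 19.85
tool_pos: [0.527, -0.3239, 0.2639]
tool_rot: [90.0, 57.0, 4.6]
ft_force: [1.0, -0.6, 0.0]
gripper_width: 0.65
slide [0.146, 0.1903, -0.2072] rot [0.0003, 0.0, -0.7329]
[[362.7 188.6]
 [381.  195.5]
 [404.9 209.5]
 [428.  220.9]]
```

View pics/s2.png

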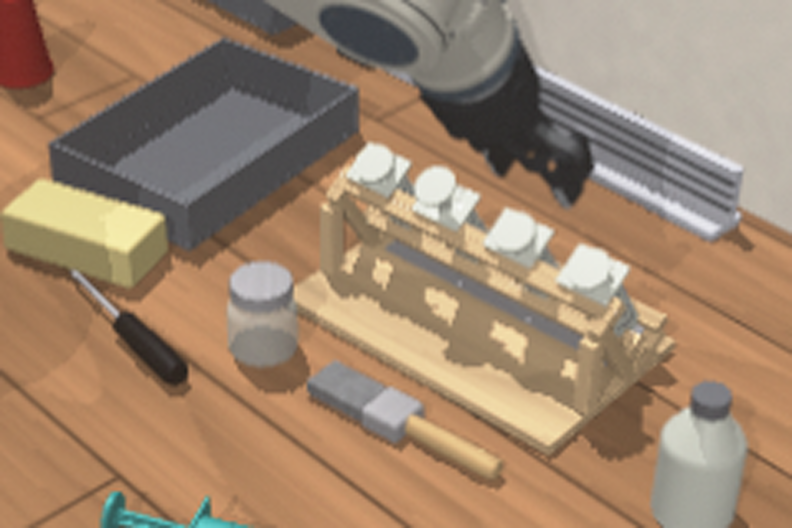

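The side view shows the caps at crop (376,163), (517,232) and (590,268), all home. Cap 2 at (436,186) stands 20 mm proud. Now to the grasp.

```bash
python3 -m creep '[{"slide":[0.03,0.05,-0.05],"rot":[0,0,-0.19]},{"slide":[0.07,0.1,-0.1],"rot":[0,0,-0.38]},{"slide":[0.11,0.15,-0.15],"rot":[0,0,-0.55]},{"slide":[0.146,0.1903,-0.2072],"rot":[0,0,-0.7329]},{"slide":[0.146,0.1903,-0.2072],"rot":[0,0,-0.7329]},{"slide":[0.146,0.1903,-0.2072],"rot":[0,0,-0.7329]},{"slide":[0.146,0.1903,-0.2072],"rot":[0,0,-0.7329]}]' 56 |tail -5
python3 - <<'E'
from rig import *
from h import *
st=get_state();print(st["q"].round(1))
R=Rtool(-32);x=R[:,0]
for off in(.09,.03,0): print(off);rel(axpt(.04,.045)+.009*x-off*x,R,st)
E
```

```text
time_s: 20.6
tool_pos: [0.6975, -0.1496, 0.2472]
tool_rot: [147.2, 89.9, 62.1]
ft_force: [-0.2, 0.3, -0.9]
gripper_width: 0.652
[-13.1  31.3  80.7   0.1  68.   71.9]
0.09
slide [0.1316, -0.0289, -0.0001] rot [0.0081, 0.0002, -0.7124]
0.03
slide [0.1994, -0.0713, -0.0003] rot [0.0081, 0.0002, -0.7124]
0
slide [0.2333, -0.0926, -0.0004] rot [0.0081, 0.0002, -0.7124]
```

```bash
python3 -m creep '[{"slide":[0.02,0,0],"rot":[0.004,0,-0.19]},{"slide":[0.05,-0.01,0],"rot":[0.008,0,-0.38]},{"slide":[0.09,-0.02,0],"rot":[0.008,0,-0.57]},{"slide":[0.12,-0.025,0],"rot":[0.008,0,-0.7124]},{"slide":[0.1316,-0.0289,0],"rot":[0.008,0,-0.7124]},{"slide":[0.1316,-0.0289,0],"rot":[0.008,0,-0.7124]},{"slide":[0.1316,-0.0289,0],"rot":[0.008,0,-0.7124]}]' 56 |tail -5
python3 - <<'E'
from rig import *
from h import *
import cv2
st=get_state();print(st["q"].round(1))
R=Rtool(-32);x=R[:,0]
for off in(.03,0): print(off);rel(axpt(.04,.045)+.009*x-off*x,R,st)
im=capture("side");m=camera_model("wrist")
cv2.imwrite("pics/s3.png",cv2.resize(im[120:280,250:490,::-1],None,fx=3.3,fy=3.3,interpolation=cv2.INTER_CUBIC))
cv2.imwrite("pics/w3.png",capture("wrist")[:,:,::-1])
print(proj(m,[axpt(.04,s) for s in(0,.045,.091,.1265)]).round())
E
```

```text
time_s: 21.3
tool_pos: [0.6726, -0.1568, 0.1519]
tool_rot: [-89.8, 58.2, -175.6]
ft_force: [1.0, 0.1, 1.0]
gripper_width: 0.655
[-10.8  50.   64.8  -8.   96.1  76.4]
0.03
slide [0.0812, 0.0064, -0.0069] rot [-0.0078, -0.0022, -0.004]
0
slide [0.1212, 0.0063, -0.0068] rot [-0.0078, -0.0022, -0.004]
[[317. 146.]
 [317. 204.]
 [317. 268.]
 [317. 320.]]
```

View pics/s3.png

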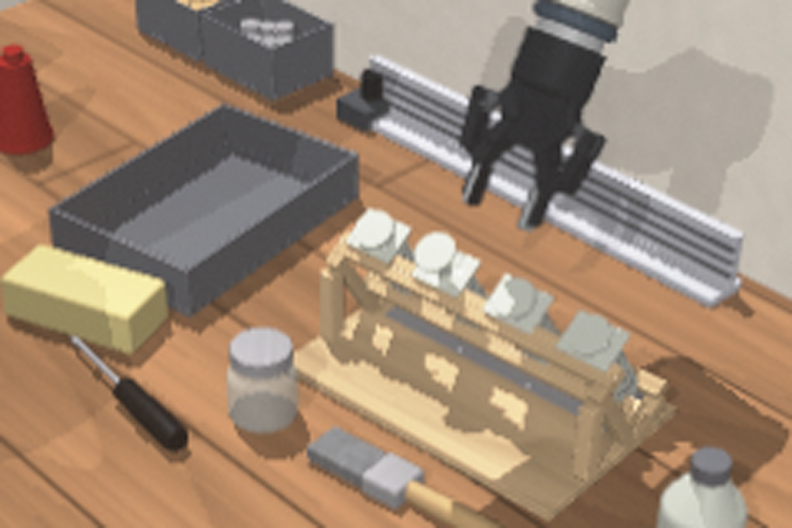

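View pics/w3.png

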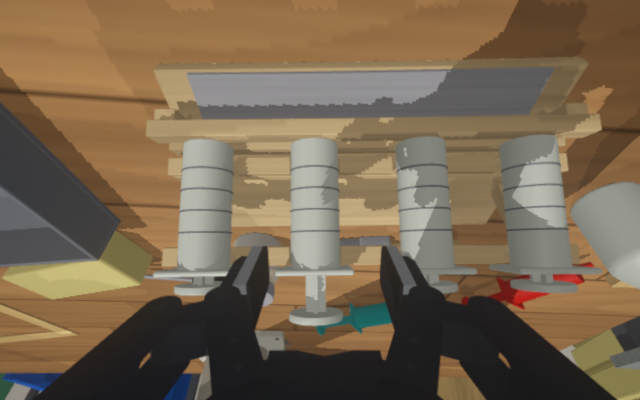

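The wrist view shows the target barrel centred at (315,205), with its cap proud at (316,315), between the open fingers. Descending.

```bash
python3 -m creep '[{"slide":[0.02,0.006,-0.0068],"rot":[-0.008,-0.002,-0.004]},{"slide":[0.045,0.006,-0.0068],"rot":[-0.008,-0.002,-0.004]},{"slide":[0.065,0.006,-0.0068],"rot":[-0.008,-0.002,-0.004]},{"slide":[0.081,0.0063,-0.0068],"rot":[-0.008,-0.002,-0.004]},{"slide":[0.095,0.0063,-0.0068],"rot":[-0.008,-0.002,-0.004]},{"slide":[0.108,0.0063,-0.0068],"rot":[-0.008,-0.002,-0.004]},{"slide":[0.118,0.0063,-0.0068],"rot":[-0.008,-0.002,-0.004]},{"slide":[0.1212,0.0063,-0.0068],"rot":[-0.008,-0.002,-0.004]},{"slide":[0.1212,0.0063,-0.0068],"rot":[-0.008,-0.002,-0.004]}]' 52 |tail -5; python3 s.py .04
python3 - <<'E'
from rig import *
from h import *
import cv2
cv2.imwrite("pics/w4.png",capture("wrist")[:,:,::-1])
E
```

```text
time_s: 22.3
tool_pos: [0.6276, -0.1545, 0.0702]
tool_rot: [-90.1, 57.7, -175.4]
ft_force: [-0.7, -0.5, -0.8]
gripper_width: 0.611
t 22.30 s=40.0 n=-9.9 y=0.6  d(tip8)=135.0  Faxial=-0.3 F=[-0.7 -0.4 -0.8]
```

View pics/w4.png

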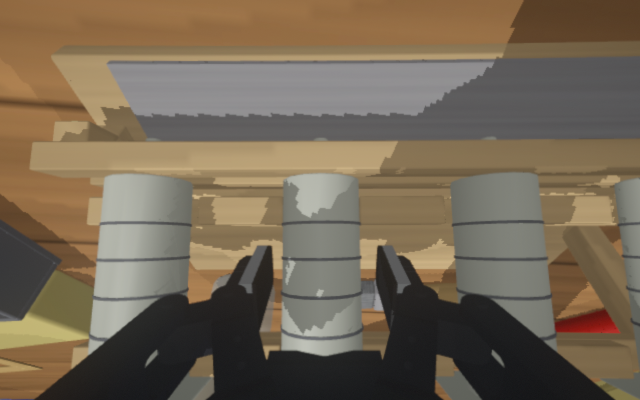

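The barrel at x≈320 is central between the pads. Closing.

```bash
python3 -m creep '[{"slide":[0,0,0],"rot":[0,0,0]},{"slide":[0,0,0],"rot":[0,0,0]},{"slide":[0,0,0],"rot":[0,0,0]},{"slide":[0,0,0],"rot":[0,0,0]},{"slide":[0,0,0],"rot":[0,0,0]},{"slide":[0,0,0],"rot":[0,0,0]}]' 20 40 |tail -2; python3 s.py .04
python3 - <<'E'
from rig import *
from h import *
st=get_state();R=Ro.from_euler('xyz',st["tool_rot"],degrees=True).as_matrix()
r=Ro.from_euler('z',4.59,degrees=True)
print("a",R.T@r.apply(A)/.75,"n",R.T@r.apply(N)/.75)
E
```

```text
ft_force: [2.1, 4.8, 4.0]
gripper_width: 0.414
t 22.95 s=40.2 n=-8.7 y=1.2  d(tip8)=134.8  Faxial=2.0 F=[2.4 4.6 4. ]
a [-0.56024795 -1.20991599 -0.00182171] n [-1.20991710e+00  5.60248511e-01 -3.33732269e-05]
```

```bash
python3 -m creep '[{"slide":[-0.0028,-0.006,0],"rot":[0,0,0]},{"slide":[-0.0056,-0.0121,0],"rot":[0,0,0]},{"slide":[-0.0084,-0.0181,0],"rot":[0,0,0]},{"slide":[-0.0112,-0.0242,0],"rot":[0,0,0]},{"slide":[-0.014,-0.0302,0],"rot":[0,0,0]},{"slide":[-0.0162,-0.035,0],"rot":[0,0,0]},{"slide":[-0.0162,-0.035,0],"rot":[0,0,0]}]' |tail -2; python3 s.py .04
python3 - <<'E'
from rig import *
import cv2
im=capture("side")
cv2.imwrite("pics/s5.png",cv2.resize(im[120:280,250:490,::-1],None,fx=3.3,fy=3.3,interpolation=cv2.INTER_CUBIC))
cv2.imwrite("pics/w5.png",capture("wrist")[:,:,::-1])
E
```

```text
ft_force: [16.6, 4.1, -23.9]
gripper_width: 0.413
t 23.65 s=63.8 n=-8.5 y=1.2  d(tip8)=111.2  Faxial=-29.2 F=[ 16.8   2.8 -23.9]
```

View pics/s5.png

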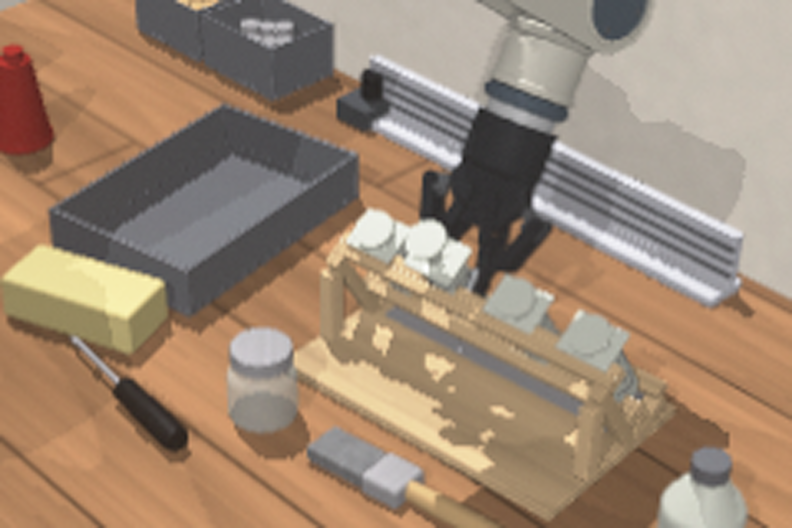

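View pics/w5.png

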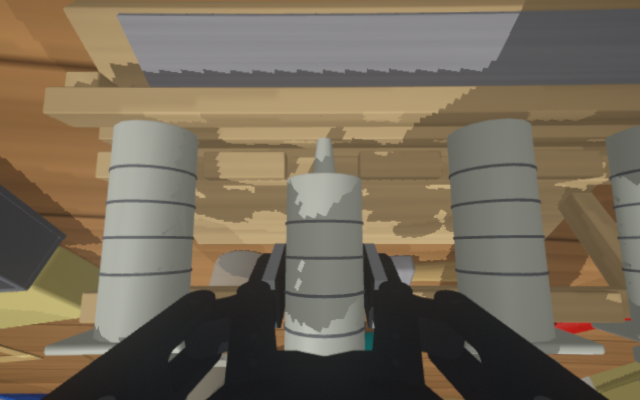

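The fingertips met the upper rail (29 N) after 23.6 mm of draw. The nozzle (tip at (323,140)) is already out of the slot, and the barrel stripes show no slip in the pads. I'll ease back about 1 mm, then lift normal to the axis.

```bash
python3 -m creep '[{"slide":[0.0025,0.0055,0],"rot":[0,0,0]},{"slide":[0.0034,0.0074,0],"rot":[0,0,0]}]' |tail -2; python3 s.py .04
```

```text
ft_force: [1.1, 5.0, 8.4]
gripper_width: 0.419
t 23.95 s=62.4 n=-8.8 y=1.1  d(tip8)=112.6  Faxial=6.2 F=[1.5 4.9 8.4]
```

```bash
python3 -m creep '[{"slide":[-0.004,0.001,0],"rot":[0,0,0]},{"slide":[-0.0075,0.0022,0],"rot":[0,0,0]}]' |tail -2; python3 s.py .04
```

```text
ft_force: [-1.4, 3.0, -3.3]
gripper_width: 0.414
t 24.15 s=63.6 n=-4.8 y=1.0  d(tip8)=111.4  Faxial=-2.1 F=[-1.2  3.1 -3.3]
```

Free now (only weight-level force). Continuing the lift.

```bash
python3 -m creep '[{"slide":[-0.012,0.0056,0],"rot":[0,0,0]},{"slide":[-0.024,0.0112,0],"rot":[0,0,0]},{"slide":[-0.042,0.015,0],"rot":[0,0,0]},{"slide":[-0.07,0.015,0],"rot":[0,0,0]},{"slide":[-0.11,0.015,0],"rot":[0,0,0]},{"slide":[-0.15,0,0],"rot":[0,0,0]},{"slide":[-0.18,-0.02,0],"rot":[0,0,0]},{"slide":[-0.18,-0.02,0],"rot":[0,0,0]}]' |tail -5; python3 s.py .04
python3 - <<'E'
from rig import *
from h import *
import cv2
st=get_state();print(st["q"].round(1))
cv2.imwrite("pics/w6.png",capture("wrist")[:,:,::-1])
im=capture("side");cv2.imwrite("pics/s6.png",im[:,:,::-1])
TR=(.6102,.1904,10.64)
print(W(TR,[[0,0,.005]]))
R0=Ro.from_euler('xyz',st["tool_rot"],degrees=True).as_matrix()
for al in(0,25):
  R=Rtool(al,10.64)
  rel(W(TR,[[0,0,.20]])[0],R,st)
E
```

```text
time_s: 24.95
tool_pos: [0.6819, -0.151, 0.2212]
tool_rot: [-89.8, 58.3, -175.2]
ft_force: [0.7, -0.5, -1.1]
gripper_width: 0.411
t 24.95 s=137.1 n=118.0 y=-0.2  d(tip8)=37.9  Faxial=-1.3 F=[ 0.6 -0.5 -1.1]
[-10.2  46.9  61.5  -8.  102.3  75.7]
[[0.6102 0.1904 0.005 ]]
slide [0.054, -0.0353, -0.4615] rot [-0.1307, -0.0343, 0.7049]
slide [0.054, -0.0353, -0.4615] rot [-0.1389, -0.0053, 1.2599]
```

View pics/w6.png

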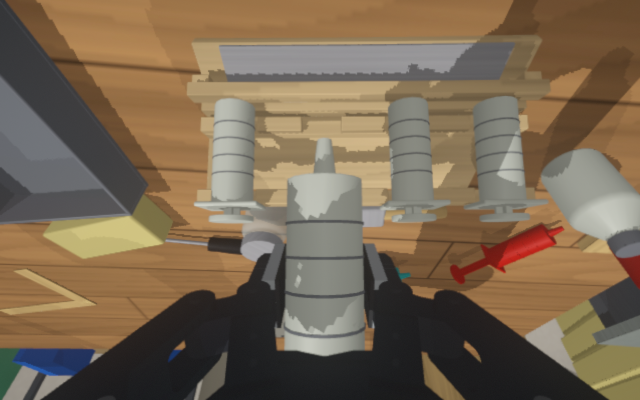

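View pics/s6.png

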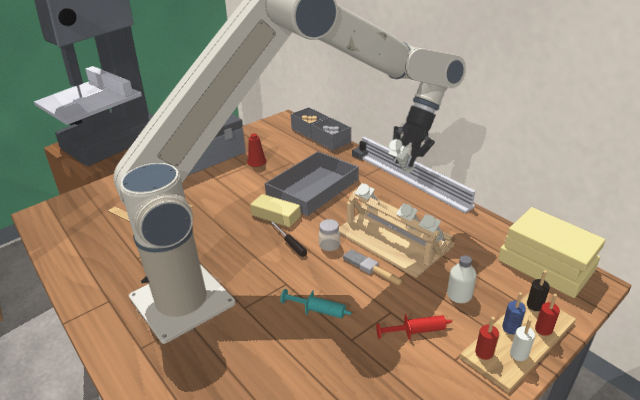

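```bash
python3 -m creep '[{"slide":[-0.01,-0.005,-0.05],"rot":[0,0,0.05]},{"slide":[-0.01,-0.01,-0.11],"rot":[-0.02,0,0.12]},{"slide":[0,-0.015,-0.17],"rot":[-0.04,-0.01,0.22]},{"slide":[0.01,-0.02,-0.23],"rot":[-0.06,-0.015,0.33]},{"slide":[0.02,-0.025,-0.29],"rot":[-0.08,-0.02,0.44]},{"slide":[0.035,-0.03,-0.35],"rot":[-0.1,-0.025,0.54]},{"slide":[0.045,-0.0353,-0.41],"rot":[-0.12,-0.03,0.63]},{"slide":[0.054,-0.0353,-0.44],"rot":[-0.1307,-0.0343,0.7049]},{"slide":[0.054,-0.0353,-0.4615],"rot":[-0.1307,-0.0343,0.7049]},{"slide":[0.054,-0.0353,-0.4615],"rot":[-0.1307,-0.0343,0.7049]},{"slide":[0.054,-0.0353,-0.4615],"rot":[-0.1307,-0.0343,0.7049]}]' |tail -5;  python3 - <<'E'
from rig import *
from h import *
st=get_state();print(st["q"].round(1))
TR=(.6102,.1904,10.64)
rel(W(TR,[[.015,0,.10]])[0],Rtool(24.7,10.64),st)
E
```

```text
time_s: 26.15
tool_pos: [0.6078, 0.1906, 0.1953]
tool_rot: [-108.2, 89.4, 172.4]
ft_force: [0.7, -0.5, -1.0]
gripper_width: 0.418
[16.2 28.3 93.3  0.3 59.  95.5]
slide [0.1269, 0.0243, 0.0013] rot [-0.0011, -0.0039, 0.5612]
```

```bash
python3 -m creep '[{"slide":[0.01,0,0],"rot":[0,0,0.12]},{"slide":[0.03,0.005,0],"rot":[0,0,0.25]},{"slide":[0.05,0.01,0],"rot":[0,0,0.38]},{"slide":[0.08,0.018,0],"rot":[0,-0.003,0.5]},{"slide":[0.1,0.0243,0.001],"rot":[0,-0.003,0.5612]},{"slide":[0.12,0.0243,0.001],"rot":[0,-0.003,0.5612]},{"slide":[0.1269,0.0243,0.001],"rot":[0,-0.003,0.5612]},{"slide":[0.1269,0.0243,0.001],"rot":[0,-0.003,0.5612]},{"slide":[0.1269,0.0243,0.001],"rot":[0,-0.003,0.5612]}]' |tail -5;  python3 - <<'E'
from rig import *
from h import *
import cv2
st=get_state();print(st["q"].round(1))
TR=(.6102,.1904,10.64)
for z in(.04,.025,.018):rel(W(TR,[[.015,0,z]])[0],Rtool(24.7,10.64),st)
cv2.imwrite("pics/w7.png",capture("wrist")[:,:,::-1])
im=capture("side");cv2.imwrite("pics/s7.png",cv2.resize(im[100:240,230:430,::-1],None,fx=4,fy=4,interpolation=cv2.INTER_CUBIC))
E
```

```text
time_s: 27.05
tool_pos: [0.6256, 0.1938, 0.1011]
tool_rot: [90.2, 65.2, 10.7]
ft_force: [-0.5, -0.4, -1.3]
gripper_width: 0.419
[ 17.4  31.1 110.3 -11.5  14.2 107.4]
slide [0.0735, -0.0351, 0.0007] rot [-0.0023, -0.0009, -0.0029]
slide [0.0916, -0.0435, 0.0007] rot [-0.0023, -0.0009, -0.0029]
slide [0.1001, -0.0474, 0.0008] rot [-0.0023, -0.0009, -0.0029]
```

View pics/w7.png

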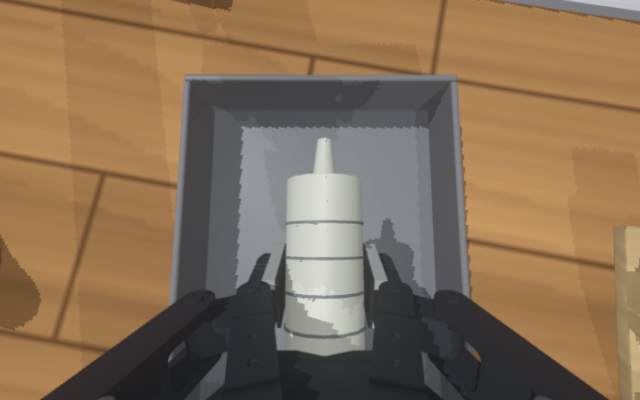

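View pics/s7.png

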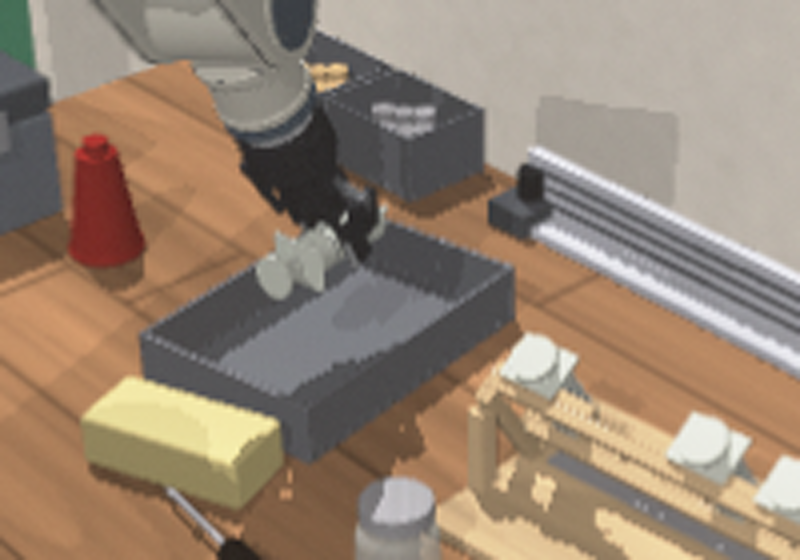

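The syringe is in hand, level, pointing into the tray (nozzle at (323,140) in the wrist view). Joint 5 is at 14°, close to its lower limit, so I'll place it 35 mm further out.

Run:
```python
from rig import *
from h import *
st=get_state()
TR=(.6102,.1904,10.64)
for z in(.07,.045,.02):rel(W(TR,[[.05,0,z]])[0],Rtool(24.7,10.64),st)
```

```text
slide [0.0574, 0.024, 0.001] rot [-0.0019, -0.0013, -0.0038]
slide [0.0876, 0.01, 0.001] rot [-0.0019, -0.0013, -0.0038]
slide [0.1178, -0.0041, 0.0011] rot [-0.0019, -0.0013, -0.0038]
```

```bash
python3 -m creep '[{"slide":[0.02,0.02,0.001],"rot":[0,0,-0.003]},{"slide":[0.04,0.026,0.001],"rot":[0,0,-0.003]},{"slide":[0.0574,0.024,0.001],"rot":[0,0,-0.003]},{"slide":[0.0574,0.024,0.001],"rot":[0,0,-0.003]},{"slide":[0.0574,0.024,0.001],"rot":[0,0,-0.003]}]' |tail -5;  python3 - <<'E'
from rig import *
from h import *
st=get_state();print(st["q"].round(1))
TR=(.6102,.1904,10.64)
for z in(.045,.03,.02,.015):rel(W(TR,[[.05,0,z]])[0],Rtool(24.7,10.64),st)
E
```

```text
time_s: 27.65
tool_pos: [0.6575, 0.1993, 0.0685]
tool_rot: [90.2, 65.4, 10.8]
ft_force: [-0.7, 0.5, -1.3]
gripper_width: 0.411
[ 17.   36.2 106.3 -11.3  13.3 106.8]
slide [0.0295, -0.0108, 0.0001] rot [-0.0013, -0.0011, 0.003]
slide [0.0477, -0.0191, 0.0001] rot [-0.0013, -0.0011, 0.003]
slide [0.0598, -0.0246, 0.0001] rot [-0.0013, -0.0011, 0.003]
slide [0.0659, -0.0274, 0.0001] rot [-0.0013, -0.0011, 0.003]
```

```bash
python3 -m creep '[{"slide":[0.01,-0.004,0],"rot":[0,0,0]},{"slide":[0.02,-0.0075,0],"rot":[0,0,0]},{"slide":[0.0295,-0.0108,0],"rot":[0,0,0]},{"slide":[0.0295,-0.0108,0],"rot":[0,0,0]}]' |tail -5;  python3 - <<'E'
from rig import *
from h import *
st=get_state();print(st["q"].round(1))
TR=(.6102,.1904,10.64)
for z in(.03,.022,.018,.015):rel(W(TR,[[.05,0,z]])[0],Rtool(24.7,10.64),st)
E
```

```text
time_s: 28.05
tool_pos: [0.6592, 0.1996, 0.0438]
tool_rot: [90.2, 65.5, 10.7]
ft_force: [-1.3, -0.1, -1.7]
gripper_width: 0.417
[ 16.9  38.7 106.1 -13.6  11.  109.1]
slide [0.0168, -0.0075, 0.0] rot [-0.0013, -0.001, 0.0041]
slide [0.0265, -0.012, 0.0] rot [-0.0013, -0.001, 0.0041]
slide [0.0314, -0.0142, 0.0] rot [-0.0013, -0.001, 0.0041]
slide [0.035, -0.0158, 0.0] rot [-0.0013, -0.001, 0.0041]
```

```bash
python3 -m creep '[{"slide":[0.006,-0.003,0],"rot":[0,0,0]},{"slide":[0.012,-0.0055,0],"rot":[0,0,0]},{"slide":[0.018,-0.008,0],"rot":[0,0,0]},{"slide":[0.0235,-0.0106,0],"rot":[0,0,0]},{"slide":[0.0235,-0.0106,0],"rot":[0,0,0]}]' |tail -5;  python3 - <<'E'
from rig import *
from h import *
st=get_state();print(st["q"].round(1))
import cv2
im=capture("side");cv2.imwrite("pics/s8.png",cv2.resize(im[100:240,230:430,::-1],None,fx=4,fy=4,interpolation=cv2.INTER_CUBIC))
E
```

```text
time_s: 28.55
tool_pos: [0.6598, 0.1998, 0.0252]
tool_rot: [90.2, 65.4, 10.8]
ft_force: [-0.9, 0.2, -1.1]
gripper_width: 0.412
[ 16.9  40.7 106.1 -16.3   9.2 111.9]
```

View pics/s8.png

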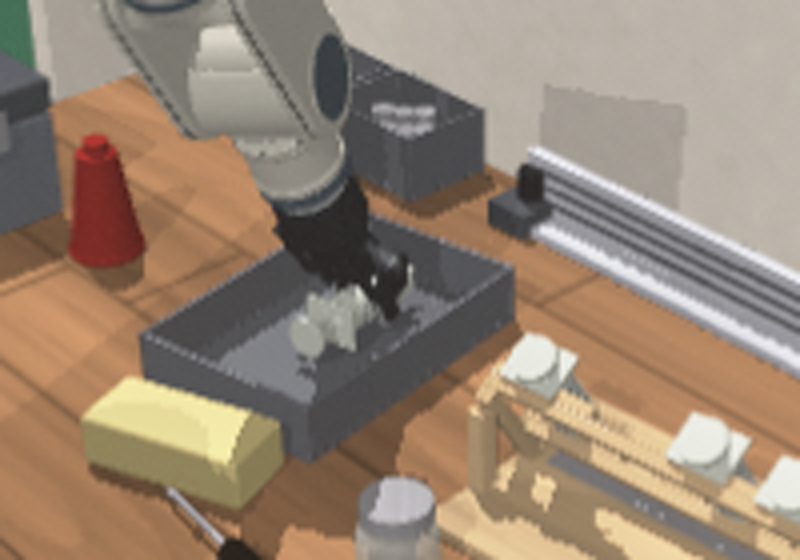

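```bash
python3 -m creep '[{"slide":[0.0024,-0.0011,0],"rot":[0,0,0]},{"slide":[0.0048,-0.0022,0],"rot":[0,0,0]},{"slide":[0.0072,-0.0033,0],"rot":[0,0,0]},{"slide":[0.0072,-0.0033,0],"rot":[0,0,0]}]' |tail -5
```

```text
time_s: 29.0
tool_pos: [0.6601, 0.1999, 0.0198]
tool_rot: [90.2, 65.4, 10.8]
ft_force: [-0.8, -0.8, -2.6]
gripper_width: 0.416
```

```bash
python3 -m creep '[{"slide":[0.0012,-0.0005,0],"rot":[0,0,0]},{"slide":[0.0024,-0.0011,0],"rot":[0,0,0]},{"slide":[0.0024,-0.0011,0],"rot":[0,0,0]}]' |tail -5
```

```text
time_s: 29.3
tool_pos: [0.6601, 0.1999, 0.018]
tool_rot: [90.2, 65.4, 10.8]
ft_force: [-0.3, -0.4, -2.0]
gripper_width: 0.414
```

```bash
python3 -m creep '[{"slide":[0.0012,-0.0005,0],"rot":[0,0,0]},{"slide":[0.002,-0.0009,0],"rot":[0,0,0]},{"slide":[0.002,-0.0009,0],"rot":[0,0,0]}]' |tail -5
```

```text
time_s: 29.6
tool_pos: [0.6602, 0.1999, 0.0164]
tool_rot: [90.2, 65.4, 10.8]
ft_force: [0.7, -0.1, -2.1]
gripper_width: 0.411
```

```bash
python3 -m creep '[{"slide":[0.0006,-0.0003,0],"rot":[0,0,0]},{"slide":[0.0012,-0.0005,0],"rot":[0,0,0]},{"slide":[0.0012,-0.0005,0],"rot":[0,0,0]}]' |tail -5
```

```text
time_s: 29.9
tool_pos: [0.6603, 0.1999, 0.0154]
tool_rot: [90.2, 65.4, 10.8]
ft_force: [-0.8, 0.1, -2.4]
gripper_width: 0.419
```

```bash
python3 -m creep '[{"slide":[0.0006,-0.0003,0],"rot":[0,0,0]},{"slide":[0.0012,-0.0005,0],"rot":[0,0,0]},{"slide":[0.0012,-0.0005,0],"rot":[0,0,0]}]' |tail -5
```

```text
time_s: 30.2
tool_pos: [0.6604, 0.2, 0.0147]
tool_rot: [90.2, 65.3, 10.8]
ft_force: [-1.9, 0.2, 1.0]
gripper_width: 0.419
```

```bash
python3 -m creep '[{"slide":[0.0005,-0.0002,0],"rot":[0,0,0]},{"slide":[0.0008,-0.0004,0],"rot":[0,0,0]},{"slide":[0.0008,-0.0004,0],"rot":[0,0,0]}]' |tail -5;python3 - <<'E'
from rig import *
import cv2
im=capture("side");cv2.imwrite("pics/s9.png",cv2.resize(im[140:230,260:380,::-1],None,fx=6,fy=6,interpolation=cv2.INTER_CUBIC))
E
```

```text
time_s: 30.5
tool_pos: [0.6604, 0.2, 0.0145]
tool_rot: [90.2, 65.3, 10.8]
ft_force: [-3.6, -1.0, 7.4]
gripper_width: 0.416
```

View pics/s9.png

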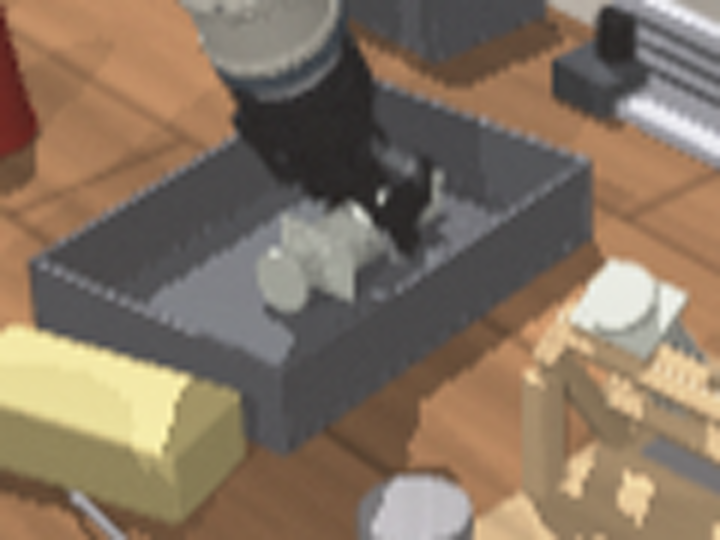

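The syringe is resting on the tray floor (force went from −2 to +7 N at the expected height). Opening gently, then retracting along the tool axis.

```bash
python3 -m creep '[{"slide":[0,0,0],"rot":[0,0,0]},{"slide":[0,0,0],"rot":[0,0,0]},{"slide":[0,0,0],"rot":[0,0,0]},{"slide":[0,0,0],"rot":[0,0,0]}]' 56 20 |tail -5; python3 -m creep '[{"slide":[-0.01,0.004,0],"rot":[0,0,0]},{"slide":[-0.03,0.012,0],"rot":[0,0,0]},{"slide":[-0.06,0.025,0],"rot":[0,0,0]},{"slide":[-0.12,0.05,0],"rot":[0,0,0]},{"slide":[-0.18,0.06,0],"rot":[0,0,0]},{"slide":[-0.24,0.06,0],"rot":[0,0,0]},{"slide":[-0.3,0.06,0],"rot":[0,0,0]},{"slide":[-0.3,0.06,0],"rot":[0,0,0]}]' |tail -5
python3 - <<'E'
from rig import *
import cv2
im=capture("side");cv2.imwrite("pics/s10.png",cv2.resize(im[140:290,250:490,::-1],None,fx=3.3,fy=3.3,interpolation=cv2.INTER_CUBIC))
cv2.imwrite("pics/w10.png",capture("wrist")[:,:,::-1])
E
```

```text
time_s: 30.95
tool_pos: [0.6603, 0.1999, 0.0137]
tool_rot: [90.2, 65.4, 10.8]
ft_force: [0.4, -0.2, 0.5]
gripper_width: 0.655
time_s: 31.75
tool_pos: [0.6093, 0.1907, 0.2442]
tool_rot: [90.4, 64.8, 11.0]
ft_force: [-0.6, 0.3, -0.3]
gripper_width: 0.657
```

View pics/s10.png

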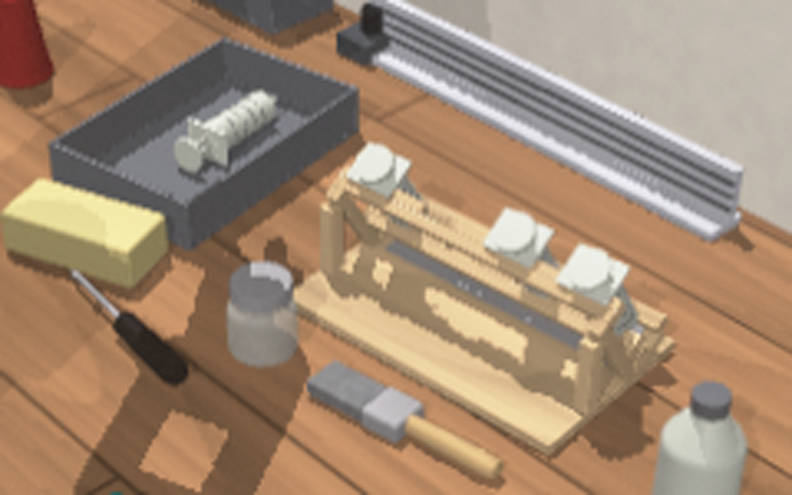

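View pics/w10.png

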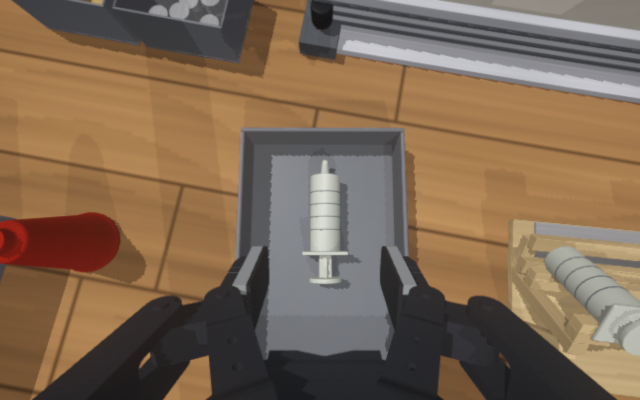

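The side view shows the rejected syringe lying flat in the tray at (225,130), with the plunger still proud. The three caps in the rack are at the same pixels as before, and nothing else has moved. Handing in.

```bash
python3 -c "
from rig import *
print(job_done())"
```

```text
the job is handed in; nothing more can be done
None
```

I pressed all four plungers and handed the job in at about 32 s of the 72 s allowed. Three went fully home and stay in the rack. One jammed and now lies flat in the reject tray.

| Syringe (rack y) | Result |
|---|---|
| +120 mm | Home at about 60 mm with 3–6 N of drag; still seated |
| +40 mm | Stopped hard at about 41 mm (14 N against 3–4 N of drag); moved to the tray and released on the floor |
| −40 mm | Home at about 61 mm; still seated |
| −120 mm | Home at about 61 mm; still seated |

**Last checks:** The final side and wrist pictures show the jammed syringe flat in the tray with its plunger still proud. The three home caps are where they were after pressing, and the other things in view are where they were. I did not take a last top picture to check the rest of the bench.

**What did not go cleanly:**
- **First plunger:** it was already home when I sent one step too many, and the push peaked at about 48 N.
- **Drawing out the jammed syringe:** the fingertips pushed on the upper rail with about 29 N before I eased back and lifted it clear.

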